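# Sweep the blower cover's louvres shut

### The job

The round blower cover on the table has an arc of eight louvre slats standing open: run the fingertips lightly round the arc in one unbroken sweep, over each slat from its hinge towards its free edge, so that they fold down one after another from the first to the last and all eight end up lying flat. Stay close to the face until the last slat is down. Grasp and lift nothing, do not press hard or shove the cover out of its place, do not touch the bearing that lies on its hub, and leave the parts around it alone.

Things in the scene. Friction and masses are not known exactly. Their poses are not given: they have to be found in the camera images.
- cover: Round cast aluminium blower cover lying face up, loose on the table, about 2.5 kg: a disc 250 mm across, 20 mm thick, with four small screw ears (10 mm high, reaching 139 mm from the centre) and a raised flat hub (100 mm across, 4 mm high). Origin: centre of the underside, z up. Angles below are about its z axis, counterclockwise seen from above, from its +x axis.
- hub (a point): Centre of the hub's top, 24 mm above the table; axes as the cover's. Round it, centred 85 mm out, sit eight radial hinged steel slats: slat 1 hinges at -96 degrees, each next one 24 degrees further. Each is 34 mm long radially, 25 mm wide, 3 mm thick; shut, its upper face is 23 mm above the table. The ring from 113 to 264 degrees is plain flat face, 20 mm above the table.
- slat_1_edge (a point): Middle of the free edge of slat 1, the first to be folded (25 mm from its hinge line, which lies 21.6 mm above the table). Every slat's free edge is on the counterclockwise side of its hinge, so the sweep runs counterclockwise: a fingertip passing within about 5 mm above the shut height folds a slat down and it stays there (hinge friction 0.015 N m); clockwise it jams.
- slat_8_edge (a point): Middle of the free edge of slat 8, the last one (its hinge line at +72 degrees).
- bearing: Loose ball bearing, 40 mm across and 11 mm high, lying flat on the cover's hub within about 12 mm of its centre (on top of the hub, 24 mm above the table). Origin: centre of its underside. It must not be touched.
- oil_cap: Loose black oil filler cap, 34 mm across, 18 mm high, standing on the table behind the cover; a bystander. Origin: centre of its underside. Farther right, near x = 0.74 m, y = 0, a spray can 213 mm tall is fixed.
- spark_plug: Loose spark plug, 66 mm long, 18 mm thick, lying on the table to the right of the cover; a bystander. Origin: centre of its underside.
- intake_boot: Loose black rubber intake boot on a metal flange, 54 x 68 mm, 57 mm high, standing on the table to the right of the cover; a bystander. Origin: centre of its underside. Behind it, from about x = 0.55 m and y = -0.02 m away to the right and back, stands a tall yellow crate with an engine on top: bring the hand to the cover from the robot's side, not across the crate's corner.
- slat_1 (a joint): Hinge of slat 1 of the cover: 0 rad = shut, lying flat; about 0.7 to 1.1 at the start = free edge standing up; stop at 1.2.
- slat_2 (a joint): Hinge of slat 2 of the cover: 0 rad = shut, lying flat; about 0.7 to 1.1 at the start = free edge standing up; stop at 1.2.
- slat_3 (a joint): Hinge of slat 3 of the cover: 0 rad = shut, lying flat; about 0.7 to 1.1 at the start = free edge standing up; stop at 1.2.
- slat_4 (a joint): Hinge of slat 4 of the cover: 0 rad = shut, lying flat; about 0.7 to 1.1 at the start = free edge standing up; stop at 1.2.
- slat_5 (a joint): Hinge of slat 5 of the cover: 0 rad = shut, lying flat; about 0.7 to 1.1 at the start = free edge standing up; stop at 1.2.
- slat_6 (a joint): Hinge of slat 6 of the cover: 0 rad = shut, lying flat; about 0.7 to 1.1 at the start = free edge standing up; stop at 1.2.
- slat_7 (a joint): Hinge of slat 7 of the cover: 0 rad = shut, lying flat; about 0.7 to 1.1 at the start = free edge standing up; stop at 1.2.
- slat_8 (a joint): Hinge of slat 8 of the cover: 0 rad = shut, lying flat; about 0.7 to 1.1 at the start = free edge standing up; stop at 1.2.

How it is judged:
By the outcome, as a careful person would: the job done as asked, in the order asked, and still so for the second after the job is handed in, with the robot touching nothing.
It also fails if it takes over 54 s, if anything falls off the work surface, if the arm or the gripper's body presses on something with over 40 N, if the wrist force passes 120 N, or if a joint passes its speed limit or range.

### The arm

A 7-joint arm with a two-finger parallel gripper is mounted at the origin on a cart in front of the work surface, level with it; the furniture and walls round the work are solid. World frame = base frame: x ahead of the robot, y to its left, z up, the work surface at z = 0. Lengths are in mm, angles in rad, forces in N, time in s.
With the tool pointing down it reaches from about 400 to 875 mm from the base axis. Payload 4.4 kg.
Tool frame: the origin (TCP) lies between the finger pads, 19 mm behind the fingertips; this is the grasp point; z points along the fingers, y is the line along which they close (so a half turn about z gives the same grasp; the last joint's range is limited). The gripper opens to 85 mm and grips with 20 to 120 N. Pads are 22 mm wide; open, the fingers measure 114 mm over their backs; the gripper's body (76 mm by 85 mm) begins 54 mm behind the grasp point. The pads swing forward as they close: fully open they stand 13 mm farther back than shut.
Start: joints at [-1.184, 0.628, 0.038, 1.517, -0.027, 0.996, -0.02], TCP at [284.345, 584.521, 250.013] pointing down, gripper open.
Joint ranges: [-3.06, 3.06], [-0.37, 2.12], [-1.25, 1.32], [0.18, 2.47], [-1.1, 4.24], [0.23, 1.98], [-2.94, 2.94]. Speed limits (rad/s): [2.57, 2.57, 3.14, 3.14, 3.14, 3.14, 3.14].

### API

Orientations are given as [roll, pitch, yaw] about the fixed x, y, z axes, in that order (R = Rz(yaw) Ry(pitch) Rx(roll)).
In Python, from cell import read_state, get_image, finish_job gives the robot as it stands.
- The arm moves only by the tool send_rows, never from a script. Its argument "series" is a list of rows, each an object of numbers: "ax", "ay", "az": the turn, a rotation vector about the tool's x, y, z in rad; "dx", "dy", "dz": the shift along the tool's x, y, z in cm; "hand": the closure, from 0 (fully open) to 1 (shut). In form: [{"ax": .., "ay": .., "az": .., "dx": .., "dy": .., "dz": .., "hand": ..}, ...]. A call has 1 to 10 rows; each row is the pose to reach, as a shift and turn from the pose commanded when the call began, along the tool's axes at that moment; what a row does not reach only later rows make up. A row lasts 1/10 s, in which the tool goes at most 50 mm and 8.59 degrees, less where a joint would pass 70% of its speed; a pose out of reach is approached as far as the arm can. A call with a gripper value outside its range is refused whole. The fingers move at their own pace and stop on an object; the grip force is fixed at half the most. Time passes only in rows, so rows that repeat a pose let the fingers close. It gives the time, the measured TCP pose, the force, the opening and the grip force at its end, in the units of the state.
- read_state(): the state, without advancing time (a new reading comes with each control period).
- get_image(name): name is "scene" or "top" or "wrist"; returns a dict with "pixels" (480x640x3 uint8, red, green, blue), "mtx" (3x3 intrinsics, pixels), "k1" (the pictures are not rectified: a ray, as slopes to the right and down, at radius r is drawn at 1 + k1 r^2 times it, then the intrinsics apply), "R" (3x3) and "t" (3): a world point X has camera coordinates R X + t. Camera axes: x right, y down, z forward; pixel columns grow to the right and rows downward; lengths in mm; the calibration is good to about 2 mm. A picture is of the moment at which its call begins. There is no depth.
- finish_job(): hands the job in; it is judged then, once.
The state is a dict: "clock": time; "qpos": joint angles; "qd": joint speeds; "tau": joint torques, N m; "eef_pos": TCP position; "tool_rot": TCP orientation; "force": force on the tool from outside, world axes, zero at the start; "torque": the same for the moment, N m; "width": finger opening in mm; "gripper_force": force on a finger pad.
Only numpy, scipy, OpenCV 4.12 (cv2) and the standard library are available. Lean on these libraries where they do the work, as an engineer would, in place of code of your own. Each camera call takes 0.05 s, during which the arm holds its last target. There are 200 camera calls.

## Working session

There is one attempt and no reset: what is moved stays moved. The work goes in short steps, Python scripts to look and compute and a tool call to move; the robot and the scene stay as the last step left them, time stands still between calls to the robot, and variables do not carry over. Pictures are saved under pics/ and viewed, at most 10 in all, crops included, and the job is handed in when it is done.

Besides the shell and the picture viewer there is one more tool, called after ">>>" as name(argument=value, ...) on one line, values as JSON. send_rows: Moves the arm, as the interface text tells. Its arguments: {"type":"object","properties":{"series":{"type":"array","items":{"type":"object","properties":{"ax":{"type":"number"},"ay":{"type":"number"},"az":{"type":"number"},"dx":{"type":"number"},"dy":{"type":"number"},"dz":{"type":"number"},"hand":{"type":"number"}}}}},"required":["series"]}

```bash
mkdir -p pics; ls; python3 - <<'E'
from cell import read_state,get_image
import cv2
print(read_state())
for n in("top","scene"):
    g=get_image(n);cv2.imwrite(f"pics/{n}0.png",g["pixels"][:,:,::-1]);print(n,g["mtx"],g["k1"],g["R"],g["t"])
E
```

```text
pics
{'clock': 0.0, 'qpos': array([-1.18379686,  0.62935981,  0.03845063,  1.51836597, -0.02702887,
        0.99628448, -0.02003424]), 'qd': array([ 7.97177530e-04,  8.89124443e-05, -4.20296827e-04, -3.51742549e-04,
       -1.39622174e-03,  1.12989677e-04, -1.70177053e-03]), 'tau': array([-4.04787233e-04, -5.63401115e+01,  1.22647561e+00, -1.93439412e+01,
        1.11402190e-02,  1.07161776e-02,  1.08590137e-05]), 'eef_pos': array([284.07968533, 583.98465973, 249.08098535]), 'tool_rot': array([-3.13969310e+00,  6.66539460e-06,  2.68873627e+00]), 'force': array([ 0.73752345,  0.8856308 , -0.17268638]), 'torque': array([-0.02965211,  0.06602229, -0.01107915]), 'gripper_force': 0.0, 'width': 85.20022959148567}
top [[573.74078436   0.         323.49695809]
 [  0.         573.74078436 243.50225949]
 [  0.           0.           1.        ]] -0.1546662457219696 [[ 0.05600258 -0.99842114  0.0043515 ]
 [-0.9777217  -0.05572355 -0.20237384]
 [ 0.2022968   0.0070789  -0.97929867]] [  37.1543048   554.40582289 1161.85988621]
scene [[616.37205166   0.         329.63673155]
 [  0.         616.37205166 248.30923878]
 [  0.           0.           1.        ]] -0.06113564454825802 [[ 0.85772497 -0.51410177  0.00268988]
 [-0.36081545 -0.6056934  -0.70918807]
 [ 0.36622409  0.60731777 -0.70501422]] [-450.50664785  278.79830354  926.03761234]
```

View pics/top0.png

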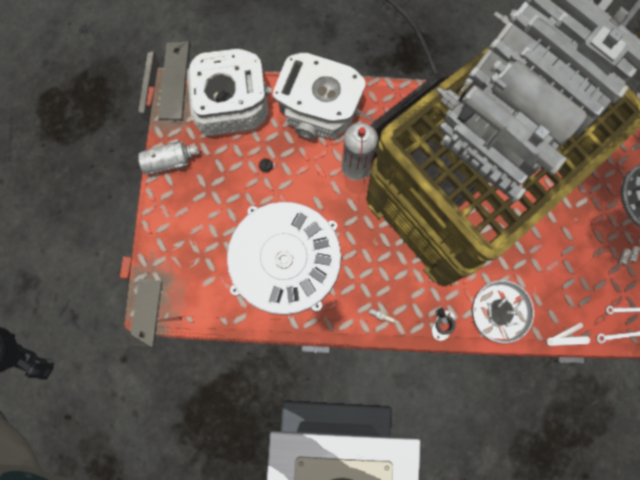

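View pics/scene0.png

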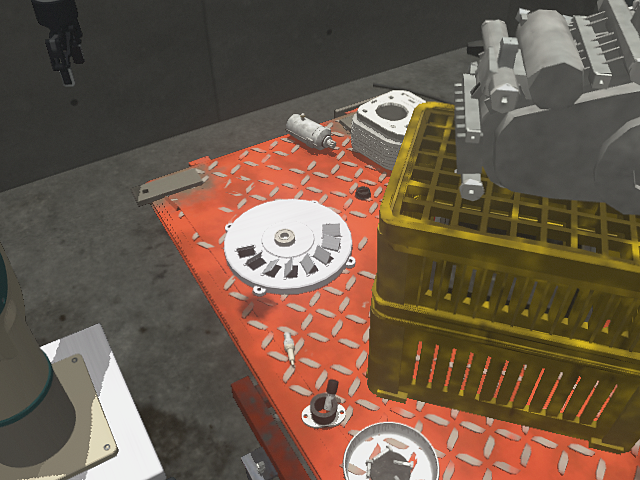

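```bash
cat > h.py <<'E'
import numpy as np,cv2
from cell import read_state,get_image
def ray(g,uv,z):
    uv=np.asarray(uv,float).reshape(-1,1,2)
    n=cv2.undistortPoints(uv,g["mtx"],np.array([g["k1"],0,0,0.])).reshape(-1,2)
    # k1 model: distorted = undist*(1+k1 r^2)
    d=np.c_[n,np.ones(len(n))]@g["R"]; c=-g["R"].T@g["t"]
    return (c+d*((z-c[2])/d[:,2])[:,None])[:,:2]
def proj(g,P):
    P=np.asarray(P,float).reshape(-1,3)
    return cv2.projectPoints(P,cv2.Rodrigues(g["R"])[0],g["t"],g["mtx"],np.array([g["k1"],0,0,0.]))[0].reshape(-1,2)
def ortho(g,c,z,half,px):
    s=np.linspace(half,-half,px); X,Y=np.meshgrid(-s,s)   # x right, y up
    uv=proj(g,np.c_[c[0]+X.ravel(),c[1]+Y.ravel(),np.full(X.size,z)]).astype(np.float32).reshape(px,px,2)
    return cv2.remap(g["pixels"][:,:,::-1].copy(),uv[...,0],uv[...,1],cv2.INTER_LINEAR)
E
python3 - <<'E'
from h import *
from scipy.optimize import least_squares
g=get_image("top"); hsv=cv2.cvtColor(g["pixels"],cv2.COLOR_RGB2HSV)
m=((hsv[...,1]<60)&(hsv[...,2]>120)).astype(np.uint8)
m=cv2.morphologyEx(m,cv2.MORPH_CLOSE,np.ones((3,3)))
n,l=cv2.connectedComponents(m); c=(l==l[260,245]).astype(np.uint8)
k=max(cv2.findContours(c,0,cv2.CHAIN_APPROX_NONE)[0],key=cv2.contourArea).reshape(-1,2)
p=ray(g,k,20)
f=lambda q:np.hypot(*(p-q[:2]).T)-125
r=least_squares(f,p.mean(0),loss="soft_l1",f_scale=1)
print(r.x,len(p)); e=f(r.x); q=p-r.x
a=np.degrees(np.arctan2(q[:,1],q[:,0])); o=np.argsort(a)
for i in o: 
    if e[i]>4: print(round(a[i],1),round(e[i],1),end="; ")
print(np.percentile(e,[5,25,50,75]))
cv2.imwrite("pics/ortho.png",ortho(g,r.x,22,145,580))
# other: bearing / cap / plug / boot rough
print(ray(g,[[284,260],[265,165],[384,315],[444,322]],24))
E
```

```text
[524.83773639 155.24422466] 389
-147.6 5.7; -147.2 8.6; -146.4 9.7; -146.1 12.6; -145.4 13.7; -144.6 14.8; -143.4 14.2; -142.7 15.4; -141.5 14.8; -140.2 14.3; -139.7 12.6; -138.6 9.2; -138.4 12.2; -138.0 7.5; -137.4 5.9; -136.8 4.2; -122.0 5.5; -121.4 7.3; -120.7 6.1; -58.2 4.4; -57.8 7.5; -57.0 8.6; -56.2 9.7; -55.3 10.9; -54.5 12.1; -53.7 13.3; -52.4 12.8; -51.9 10.9; -50.6 10.5; -50.0 8.7; -49.5 6.9; -48.9 5.2; 19.3 10.7; 19.5 8.5; 20.2 11.4; 20.7 6.9; 21.0 4.7; 21.1 12.0; 22.3 10.5; 23.1 11.3; 24.3 9.9; 24.7 7.7; 25.0 5.5; 33.3 7.1; 33.6 10.2; 34.5 11.4; 35.7 10.6; 37.1 9.8; 38.4 9.2; 39.7 8.6; 40.3 6.7; 40.9 4.8; 64.7 4.3; 65.2 6.3; 65.6 8.3; 66.9 9.2; 67.3 11.2; 68.5 12.1; 69.1 4.0; 69.5 6.1; 69.8 13.2; 69.9 8.1; 71.0 14.3; 71.1 9.2; 71.5 11.3; 71.8 13.3; 72.2 15.4; 79.7 4.5; 80.0 6.6; 80.2 8.8; 80.9 6.0; 81.9 5.5; 123.3 4.3; 124.2 5.4; 124.5 8.3; 125.3 9.4; 126.1 10.5; 126.9 11.7; 128.2 11.0; 129.5 10.5; 130.8 10.0; 131.3 8.3; 132.6 7.9; 133.2 6.2; 133.9 4.5; 135.2 4.3; 136.0 5.7; 136.7 7.1; 138.0 7.0; 138.7 8.5; 140.0 8.6; 140.6 10.1; 142.0 10.2; 142.1 4.2; 142.6 11.8; 142.7 5.8; 143.3 10.4; 144.1 6.0; 144.6 10.7; 144.7 7.7; 145.3 9.3; [-2.73981366 -1.63443185 -0.63265982  4.28965284]
[[ 516.78244741  152.1508119 ]
 [ 731.11178861  210.4295919 ]
 [ 409.77001043  -69.17337932]
 [ 401.24762955 -198.98836914]]
```

View pics/ortho.png

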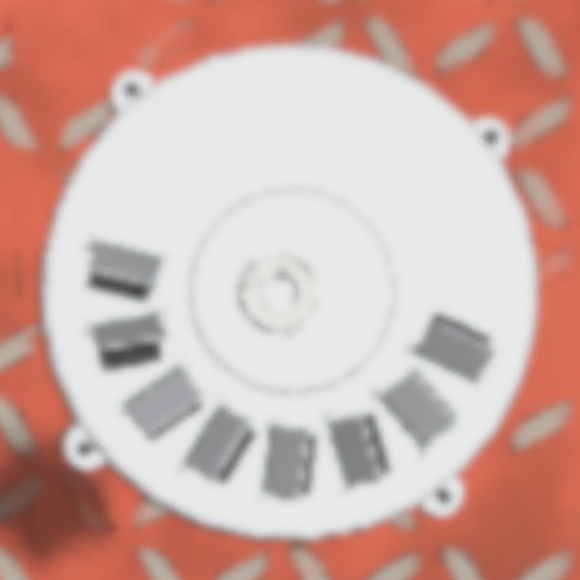

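Top view: cover centre is about (525, 154) mm. Ears at ortho (133,90), (490,137), (442,495) and (85,448) give a cover yaw of about -97.5°. Slat 1 is at ortho (122,270) with its hinge at world 166.5°. Slat 8 is at (455,347) with its hinge at -25.5°. The bearing is near (277,293), 6 mm off centre.

I'll close the fingers and go above the plain ring just before slat 1.

>>> send_rows(series=[{"dx": -32.3, "dy": -26.1, "dz": 13, "az": 1.118, "hand": 1}, {"dx": -32.3, "dy": -26.1, "dz": 13, "az": 1.118, "hand": 1}, {"dx": -32.3, "dy": -26.1, "dz": 13, "az": 1.118, "hand": 1}, {"dx": -32.3, "dy": -26.1, "dz": 13, "az": 1.118, "hand": 1}, {"dx": -32.3, "dy": -26.1, "dz": 13, "az": 1.118, "hand": 1}, {"dx": -32.3, "dy": -26.1, "dz": 13, "az": 1.118, "hand": 1}, {"dx": -32.3, "dy": -26.1, "dz": 13, "az": 1.118, "hand": 1}, {"dx": -32.3, "dy": -26.1, "dz": 13, "az": 1.118, "hand": 1}, {"dx": -32.3, "dy": -26.1, "dz": 13, "az": 1.118, "hand": 1}, {"dx": -32.3, "dy": -26.1, "dz": 13, "az": 1.118, "hand": 1}])

```text
invalid input at $.series[0]: expected keys ax, ay, az, dx, dy, dz, hand
```

>>> send_rows(series=[{"ax": 0, "ay": 0, "dx": -32.3, "dy": -26.1, "dz": 13, "az": 1.118, "hand": 1}, {"ax": 0, "ay": 0, "dx": -32.3, "dy": -26.1, "dz": 13, "az": 1.118, "hand": 1}, {"ax": 0, "ay": 0, "dx": -32.3, "dy": -26.1, "dz": 13, "az": 1.118, "hand": 1}, {"ax": 0, "ay": 0, "dx": -32.3, "dy": -26.1, "dz": 13, "az": 1.118, "hand": 1}, {"ax": 0, "ay": 0, "dx": -32.3, "dy": -26.1, "dz": 13, "az": 1.118, "hand": 1}, {"ax": 0, "ay": 0, "dx": -32.3, "dy": -26.1, "dz": 13, "az": 1.118, "hand": 1}, {"ax": 0, "ay": 0, "dx": -32.3, "dy": -26.1, "dz": 13, "az": 1.118, "hand": 1}, {"ax": 0, "ay": 0, "dx": -32.3, "dy": -26.1, "dz": 13, "az": 1.118, "hand": 1}, {"ax": 0, "ay": 0, "dx": -32.3, "dy": -26.1, "dz": 13, "az": 1.118, "hand": 1}, {"ax": 0, "ay": 0, "dx": -32.3, "dy": -26.1, "dz": 13, "az": 1.118, "hand": 1}])

```text
clock: 1.15
eef_pos: [462.3, 202.1, 118.9]
tool_rot: [-3.141, 0.004, 1.561]
force: [0.5, -0.1, -0.1]
width: 0.2
gripper_force: 0.0
```

>>> send_rows(series=[{"ax": 0, "ay": 0, "az": 0, "dx": 0, "dy": 0, "dz": 2, "hand": 1}, {"ax": 0, "ay": 0, "az": 0, "dx": 0, "dy": 0, "dz": 4, "hand": 1}, {"ax": 0, "ay": 0, "az": 0, "dx": 0, "dy": 0, "dz": 4, "hand": 1}, {"ax": 0, "ay": 0, "az": 0, "dx": 0, "dy": 0, "dz": 4, "hand": 1}])

```text
clock: 1.55
eef_pos: [460.3, 209.1, 80.1]
tool_rot: [-3.141, -0.0, 1.572]
force: [0.0, 0.2, 0.1]
width: -0.1
gripper_force: 0.0
```

```bash
python3 - <<'E'
from h import *
s=read_state();print(s["eef_pos"],s["tool_rot"],s["force"])
a=get_image("wrist")["pixels"];b=get_image("scene")
cv2.imwrite("pics/w1.png",a[:,:,::-1])
print(b["pixels"].shape)
c=cv2.resize(b["pixels"][130:330,160:400,::-1],None,fx=3,fy=3,interpolation=3);cv2.imwrite("pics/s1.png",c)
E
```

```text
[460.29478509 209.09761653  80.08472654] [-3.14088253e+00 -5.27578239e-05  1.57159828e+00] [0.03388649 0.18209419 0.06911946]
(480, 640, 3)
```

View pics/w1.png

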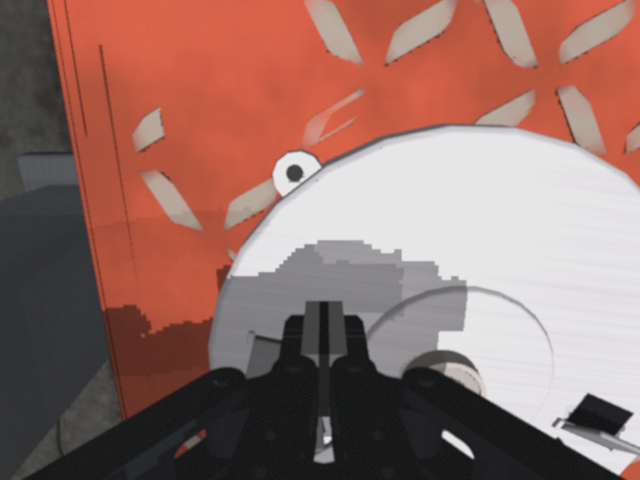

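View pics/s1.png

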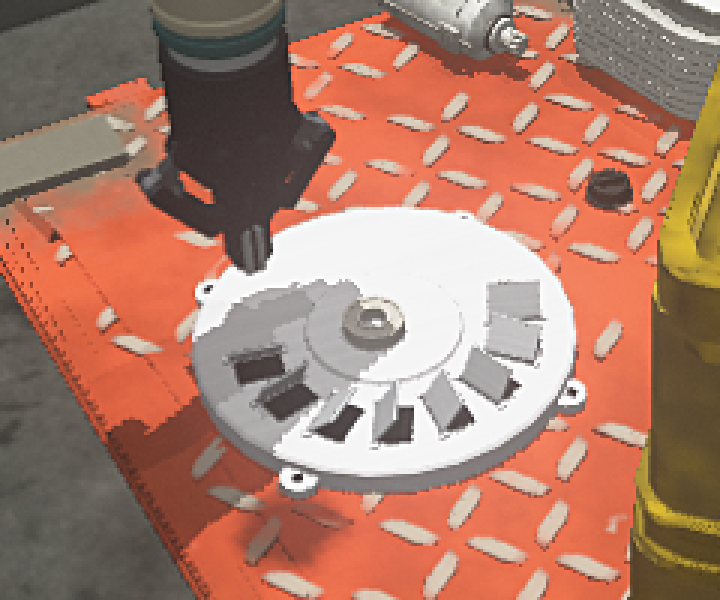

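The wrist view shows the shut fingers just ahead of slat 1, which is at about (265,355). The scene crop shows the tips at about (255,270), over the plain ring. Next, tip height from the scene view.

```bash
python3 - <<'E'
from h import *
b=get_image("scene")
P=[[460+dx,209+dy,z] for z in(48,61) for dx,dy in((0,-11),(14,-11),(-14,-11),(14,11))]
print((proj(b,P)-[160,130])*3)
E
```

```text
[[262.39532594 290.57592625]
 [282.12693617 282.97701213]
 [242.50195261 298.23974099]
 [267.27810758 263.2725275 ]
 [260.53600993 275.54479463]
 [280.42867296 267.9505889 ]
 [240.47890421 283.2046655 ]
 [265.48855349 248.2681602 ]]
```

>>> send_rows(series=[{"ax": 0, "ay": 0, "az": 0, "dx": 0, "dy": 0, "dz": 1.5, "hand": 1}, {"ax": 0, "ay": 0, "az": 0, "dx": 0, "dy": 0, "dz": 2.4, "hand": 1}, {"ax": 0, "ay": 0, "az": 0, "dx": 0, "dy": 0, "dz": 2.4, "hand": 1}])

```text
clock: 2.0
eef_pos: [460.1, 208.5, 55.5]
tool_rot: [-3.14, 0.0, 1.571]
force: [-0.2, 1.0, -0.1]
width: -0.2
gripper_force: 0.0
```

>>> send_rows(series=[{"ax": 0, "ay": 0, "az": 0, "dx": 0, "dy": 0, "dz": 0.8, "hand": 1}, {"ax": 0, "ay": 0, "az": 0, "dx": 0, "dy": 0, "dz": 1.2, "hand": 1}, {"ax": 0, "ay": 0, "az": 0, "dx": 0, "dy": 0, "dz": 1.2, "hand": 1}])

```text
clock: 2.3
eef_pos: [460.3, 208.4, 43.6]
tool_rot: [-3.141, 0.0, 1.571]
force: [0.5, -0.3, 0.2]
width: -0.1
gripper_force: 0.0
```

>>> send_rows(series=[{"ax": 0, "ay": 0, "az": 0, "dx": 0, "dy": 0, "dz": 0.2, "hand": 1}, {"ax": 0, "ay": 0, "az": 0, "dx": 0, "dy": 0, "dz": 0.2, "hand": 1}])

```text
clock: 2.5
eef_pos: [460.6, 208.5, 41.9]
tool_rot: [-3.142, 0.0, 1.571]
force: [0.1, 0.1, -0.7]
width: -0.3
gripper_force: 0.0
```

>>> send_rows(series=[{"ax": 0, "ay": 0, "az": 0, "dx": 0, "dy": 0, "dz": 0.1, "hand": 1}, {"ax": 0, "ay": 0, "az": 0, "dx": 0, "dy": 0, "dz": 0.1, "hand": 1}])

```text
clock: 2.7
eef_pos: [460.6, 208.5, 41.0]
tool_rot: [3.142, -0.0, 1.571]
force: [-0.8, -0.9, 0.9]
width: -0.1
gripper_force: 0.0
```

>>> send_rows(series=[{"ax": 0, "ay": 0, "az": 0, "dx": 0, "dy": 0, "dz": 0.1, "hand": 1}, {"ax": 0, "ay": 0, "az": 0, "dx": 0, "dy": 0, "dz": 0.1, "hand": 1}])

```text
clock: 2.9
eef_pos: [460.5, 208.5, 39.9]
tool_rot: [-3.141, 0.0, 1.571]
force: [-0.2, 0.4, -0.7]
width: -0.1
gripper_force: 0.0
```

>>> send_rows(series=[{"ax": 0, "ay": 0, "az": 0, "dx": 0, "dy": 0, "dz": 0.1, "hand": 1}, {"ax": 0, "ay": 0, "az": 0, "dx": 0, "dy": 0, "dz": 0.1, "hand": 1}])

```text
clock: 3.1
eef_pos: [460.5, 208.5, 38.9]
tool_rot: [-3.141, 0.0, 1.571]
force: [0.8, 0.7, -0.1]
width: -0.5
gripper_force: 0.0
```

>>> send_rows(series=[{"ax": 0, "ay": 0, "az": 0, "dx": 0, "dy": 0, "dz": 0.1, "hand": 1}, {"ax": 0, "ay": 0, "az": 0, "dx": 0, "dy": 0, "dz": 0.1, "hand": 1}])

```text
clock: 3.3
eef_pos: [460.6, 208.5, 38.8]
tool_rot: [3.142, -0.0, 1.571]
force: [-1.9, -0.4, 9.7]
width: 0.3
gripper_force: 4.5
```

Light contact with the face at TCP 38.8, so shut height is TCP 41.8; I'll sweep at about 43.3.

```bash
python3 - <<'E'
import numpy as np
c=np.array([525.3,154.3]);f=lambda a:c+85*np.array([np.cos(np.radians(a)),np.sin(np.radians(a))])
p=np.array([460.5,208.5])
for k in range(5):
    A=[140+5*(9*k+i) for i in range(1,10)]
    q=np.array([f(a) for a in A]); print(A[0],A[-1],[(round(v[1]/10,2),round(v[0]/10,2)) for v in q-p]); p=q[-1]
E
```

```text
145 185 [(np.float64(-0.54), np.float64(-0.48)), (np.float64(-1.17), np.float64(-0.88)), (np.float64(-1.83), np.float64(-1.22)), (np.float64(-2.51), np.float64(-1.51)), (np.float64(-3.22), np.float64(-1.73)), (np.float64(-3.94), np.float64(-1.89)), (np.float64(-4.68), np.float64(-1.99)), (np.float64(-5.42), np.float64(-2.02)), (np.float64(-6.16), np.float64(-1.99))]
190 230 [(np.float64(-0.74), np.float64(0.1)), (np.float64(-1.46), np.float64(0.26)), (np.float64(-2.17), np.float64(0.48)), (np.float64(-2.85), np.float64(0.76)), (np.float64(-3.51), np.float64(1.11)), (np.float64(-4.13), np.float64(1.5)), (np.float64(-4.72), np.float64(1.96)), (np.float64(-5.27), np.float64(2.46)), (np.float64(-5.77), np.float64(3.0))]
235 275 [(np.float64(-0.45), np.float64(0.59)), (np.float64(-0.85), np.float64(1.21)), (np.float64(-1.19), np.float64(1.87)), (np.float64(-1.48), np.float64(2.56)), (np.float64(-1.7), np.float64(3.26)), (np.float64(-1.86), np.float64(3.99)), (np.float64(-1.96), np.float64(4.72)), (np.float64(-1.99), np.float64(5.46)), (np.float64(-1.96), np.float64(6.2))]
280 320 [(np.float64(0.1), np.float64(0.74)), (np.float64(0.26), np.float64(1.46)), (np.float64(0.48), np.float64(2.17)), (np.float64(0.76), np.float64(2.85)), (np.float64(1.11), np.float64(3.51)), (np.float64(1.5), np.float64(4.13)), (np.float64(1.96), np.float64(4.72)), (np.float64(2.46), np.float64(5.27)), (np.float64(3.0), np.float64(5.77))]
325 365 [(np.float64(0.59), np.float64(0.45)), (np.float64(1.21), np.float64(0.85)), (np.float64(1.87), np.float64(1.19)), (np.float64(2.56), np.float64(1.48)), (np.float64(3.26), np.float64(1.7)), (np.float64(3.99), np.float64(1.86)), (np.float64(4.72), np.float64(1.96)), (np.float64(5.46), np.float64(1.99)), (np.float64(6.2), np.float64(1.96))]
```

>>> send_rows(series=[{"ax": 0, "ay": 0, "az": 0, "dx": 0, "dy": 0, "dz": -0.53, "hand": 1}, {"ax": 0, "ay": 0, "az": 0, "dx": -0.54, "dy": -0.48, "dz": -0.53, "hand": 1}, {"ax": 0, "ay": 0, "az": 0, "dx": -1.17, "dy": -0.88, "dz": -0.53, "hand": 1}, {"ax": 0, "ay": 0, "az": 0, "dx": -1.83, "dy": -1.22, "dz": -0.53, "hand": 1}, {"ax": 0, "ay": 0, "az": 0, "dx": -2.51, "dy": -1.51, "dz": -0.53, "hand": 1}, {"ax": 0, "ay": 0, "az": 0, "dx": -3.22, "dy": -1.73, "dz": -0.53, "hand": 1}, {"ax": 0, "ay": 0, "az": 0, "dx": -3.94, "dy": -1.89, "dz": -0.53, "hand": 1}, {"ax": 0, "ay": 0, "az": 0, "dx": -4.68, "dy": -1.99, "dz": -0.53, "hand": 1}, {"ax": 0, "ay": 0, "az": 0, "dx": -5.42, "dy": -2.02, "dz": -0.53, "hand": 1}, {"ax": 0, "ay": 0, "az": 0, "dx": -6.16, "dy": -1.99, "dz": -0.53, "hand": 1}])

```text
clock: 4.3
eef_pos: [440.2, 146.1, 43.2]
tool_rot: [-3.141, 0.0, 1.571]
force: [-0.5, 4.9, 1.0]
width: -0.2
gripper_force: 2.1
```

```bash
python3 - <<'E'
from h import *
s=read_state();print(s["eef_pos"],s["force"])
b=get_image("scene")
cv2.imwrite("pics/s2.png",cv2.resize(b["pixels"][160:310,210:370,::-1],None,fx=4,fy=4,interpolation=2))
print(read_state()["force"])
E
```

```text
[440.23316575 146.13965478  43.20979857] [-0.52495045  4.90861913  1.01255348]
[-0.39322175  1.61076335  1.82968771]
```

View pics/s2.png

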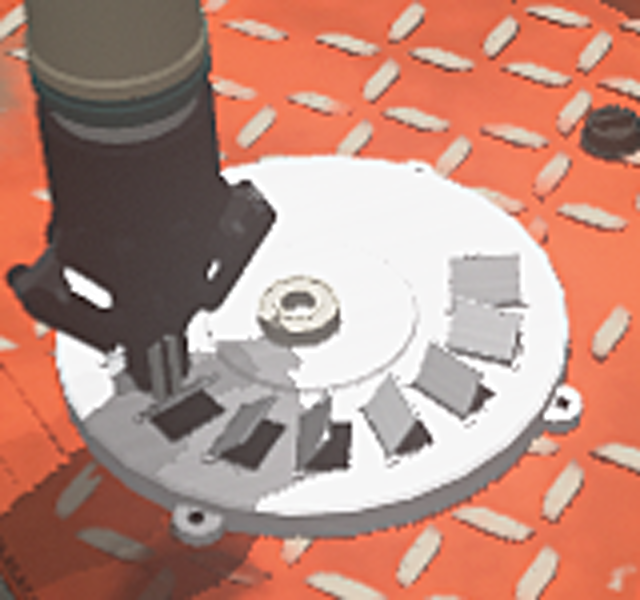

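The crop shows slat 1 folded under the fingers, which are at about (165,370). Slats 2 to 8 are still open, the bearing at (300,310) is untouched, and the cover is in place. I'll continue the sweep.

>>> send_rows(series=[{"ax": 0, "ay": 0, "az": 0, "dx": -0.74, "dy": 0.1, "dz": 0, "hand": 1}, {"ax": 0, "ay": 0, "az": 0, "dx": -1.46, "dy": 0.26, "dz": 0, "hand": 1}, {"ax": 0, "ay": 0, "az": 0, "dx": -2.17, "dy": 0.48, "dz": 0, "hand": 1}, {"ax": 0, "ay": 0, "az": 0, "dx": -2.85, "dy": 0.76, "dz": 0, "hand": 1}, {"ax": 0, "ay": 0, "az": 0, "dx": -3.51, "dy": 1.11, "dz": 0, "hand": 1}, {"ax": 0, "ay": 0, "az": 0, "dx": -4.13, "dy": 1.5, "dz": 0, "hand": 1}, {"ax": 0, "ay": 0, "az": 0, "dx": -4.72, "dy": 1.96, "dz": 0, "hand": 1}, {"ax": 0, "ay": 0, "az": 0, "dx": -5.27, "dy": 2.46, "dz": 0, "hand": 1}, {"ax": 0, "ay": 0, "az": 0, "dx": -5.77, "dy": 3.0, "dz": 0, "hand": 1}])

```text
clock: 5.25
eef_pos: [471.4, 88.4, 43.3]
tool_rot: [3.141, 0.0, 1.57]
force: [0.1, -0.3, 0.6]
width: -0.1
gripper_force: 0.2
```

>>> send_rows(series=[{"ax": 0, "ay": 0, "az": 0, "dx": -0.45, "dy": 0.59, "dz": 0, "hand": 1}, {"ax": 0, "ay": 0, "az": 0, "dx": -0.85, "dy": 1.21, "dz": 0, "hand": 1}, {"ax": 0, "ay": 0, "az": 0, "dx": -1.19, "dy": 1.87, "dz": 0, "hand": 1}, {"ax": 0, "ay": 0, "az": 0, "dx": -1.48, "dy": 2.56, "dz": 0, "hand": 1}, {"ax": 0, "ay": 0, "az": 0, "dx": -1.7, "dy": 3.26, "dz": 0, "hand": 1}, {"ax": 0, "ay": 0, "az": 0, "dx": -1.86, "dy": 3.99, "dz": 0, "hand": 1}, {"ax": 0, "ay": 0, "az": 0, "dx": -1.96, "dy": 4.72, "dz": 0, "hand": 1}, {"ax": 0, "ay": 0, "az": 0, "dx": -1.99, "dy": 5.46, "dz": 0, "hand": 1}, {"ax": 0, "ay": 0, "az": 0, "dx": -1.96, "dy": 6.2, "dz": 0, "hand": 1}])

```text
clock: 6.15
eef_pos: [534.2, 69.5, 43.4]
tool_rot: [3.14, 0.0, 1.571]
force: [0.1, -0.3, 0.1]
width: 0.2
gripper_force: 0.2
```

>>> send_rows(series=[{"ax": 0, "ay": 0, "az": 0, "dx": 0.1, "dy": 0.74, "dz": 0, "hand": 1}, {"ax": 0, "ay": 0, "az": 0, "dx": 0.26, "dy": 1.46, "dz": 0, "hand": 1}, {"ax": 0, "ay": 0, "az": 0, "dx": 0.48, "dy": 2.17, "dz": 0, "hand": 1}, {"ax": 0, "ay": 0, "az": 0, "dx": 0.76, "dy": 2.85, "dz": 0, "hand": 1}, {"ax": 0, "ay": 0, "az": 0, "dx": 1.11, "dy": 3.51, "dz": 0, "hand": 1}, {"ax": 0, "ay": 0, "az": 0, "dx": 1.5, "dy": 4.13, "dz": 0, "hand": 1}, {"ax": 0, "ay": 0, "az": 0, "dx": 1.96, "dy": 4.72, "dz": 0, "hand": 1}, {"ax": 0, "ay": 0, "az": 0, "dx": 2.46, "dy": 5.27, "dz": 0, "hand": 1}, {"ax": 0, "ay": 0, "az": 0, "dx": 3.0, "dy": 5.77, "dz": 0, "hand": 1}])

```text
clock: 7.05
eef_pos: [591.4, 100.5, 43.4]
tool_rot: [3.14, -0.0, 1.571]
force: [0.1, -0.5, 0.1]
width: -0.2
gripper_force: 0.2
```

>>> send_rows(series=[{"ax": 0, "ay": 0, "az": 0, "dx": 0.59, "dy": 0.45, "dz": 0, "hand": 1}, {"ax": 0, "ay": 0, "az": 0, "dx": 1.21, "dy": 0.85, "dz": 0, "hand": 1}, {"ax": 0, "ay": 0, "az": 0, "dx": 1.87, "dy": 1.19, "dz": 0, "hand": 1}, {"ax": 0, "ay": 0, "az": 0, "dx": 2.56, "dy": 1.48, "dz": 0, "hand": 1}, {"ax": 0, "ay": 0, "az": 0, "dx": 3.26, "dy": 1.7, "dz": 0, "hand": 1}, {"ax": 0, "ay": 0, "az": 0, "dx": 3.99, "dy": 1.86, "dz": 0, "hand": 1}, {"ax": 0, "ay": 0, "az": 0, "dx": 4.72, "dy": 1.96, "dz": 0, "hand": 1}, {"ax": 0, "ay": 0, "az": 0, "dx": 5.46, "dy": 1.99, "dz": 0, "hand": 1}, {"ax": 0, "ay": 0, "az": 0, "dx": 6.2, "dy": 1.96, "dz": 0, "hand": 1}, {"ax": 0, "ay": 0, "az": 0, "dx": 6.2, "dy": 1.96, "dz": 0, "hand": 1}])

```text
clock: 8.05
eef_pos: [609.6, 163.8, 43.1]
tool_rot: [-3.141, -0.001, 1.573]
force: [0.0, -0.2, -0.0]
width: -0.3
gripper_force: 0.0
```

```bash
python3 - <<'E'
from h import *
b=get_image("scene")
cv2.imwrite("pics/s3.png",cv2.resize(b["pixels"][160:310,210:370,::-1],None,fx=4,fy=4,interpolation=2))
E
```

```text
(no output)
```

View pics/s3.png

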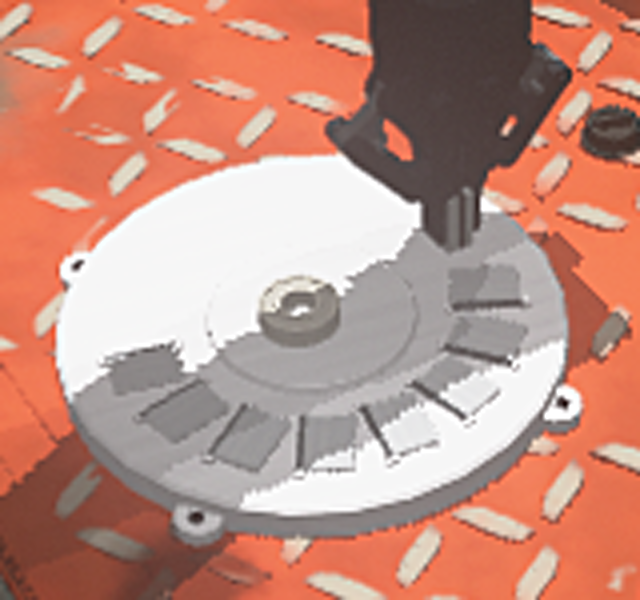

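The crop shows all eight slats lying flat, from (145,370) round to (487,285). The bearing at (300,310) and the cover haven't moved. Lifting straight up, then checking from the top camera.

>>> send_rows(series=[{"ax": 0, "ay": 0, "az": 0, "dx": 0, "dy": 0, "dz": -2, "hand": 1}, {"ax": 0, "ay": 0, "az": 0, "dx": 0, "dy": 0, "dz": -5, "hand": 1}, {"ax": 0, "ay": 0, "az": 0, "dx": 5, "dy": 0, "dz": -10, "hand": 1}, {"ax": 0, "ay": 0, "az": 0, "dx": 10, "dy": -3, "dz": -14, "hand": 1}, {"ax": 0, "ay": 0, "az": 0, "dx": 15, "dy": -6, "dz": -16, "hand": 1}, {"ax": 0, "ay": 0, "az": 0, "dx": 20, "dy": -10, "dz": -16, "hand": 1}, {"ax": 0, "ay": 0, "az": 0, "dx": 25, "dy": -13, "dz": -16, "hand": 1}, {"ax": 0, "ay": 0, "az": 0, "dx": 30, "dy": -16, "dz": -16, "hand": 1}, {"ax": 0, "ay": 0, "az": 0, "dx": 30, "dy": -16, "dz": -16, "hand": 1}, {"ax": 0, "ay": 0, "az": 0, "dx": 30, "dy": -16, "dz": -16, "hand": 1}])

```text
clock: 9.1
eef_pos: [446.1, 466.2, 203.3]
tool_rot: [-3.14, -0.002, 1.576]
force: [-0.5, 0.3, -0.7]
width: 0.2
gripper_force: 0.0
```

```bash
python3 - <<'E'
from h import *
a=ortho(get_image("top"),[524.84,155.24],22,145,400)
b=cv2.resize(get_image("scene")["pixels"][160:310,210:370,::-1],(400,400),interpolation=2)
cv2.imwrite("pics/f.png",np.hstack([a,b]))
print(read_state()["eef_pos"],read_state()["force"])
E
```

```text
[445.66907926 466.90285281 202.97654619] [-0.50281294  0.04042194  0.44796364]
```

View pics/f.png

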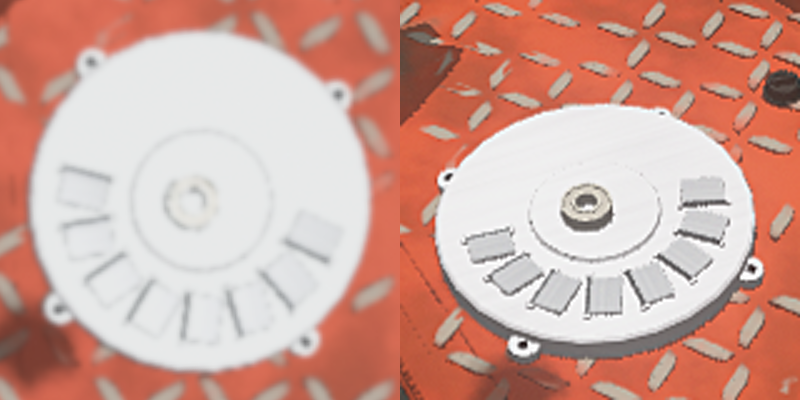

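```bash
python3 - <<'E'
from h import *
gs={n:get_image(n) for n in("top","scene")}
c=np.array([525.3,154.3])
for n,g in gs.items():
  im=g["pixels"].mean(2).astype(np.float32)
  for k in range(8):
    h=np.radians(-193.5+24*k); e=np.array([np.cos(h),np.sin(h)]); t=np.array([-e[1],e[0]])
    row=[]
    for s in range(-6,37,3):
        P=[[*(c+e*r+t*s),23] for r in np.linspace(74,96,12)]
        uv=proj(g,P).astype(np.float32)
        row.append(int(cv2.remap(im,uv[:,:1],uv[:,1:],cv2.INTER_LINEAR).mean()))
    print(n,k+1,row)
E
```

```text
top 1 [230, 207, 184, 213, 223, 226, 226, 226, 227, 223, 215, 225, 227, 212, 206]
top 2 [226, 208, 185, 217, 228, 229, 229, 229, 230, 227, 218, 224, 227, 214, 205]
top 3 [228, 209, 181, 218, 230, 232, 232, 231, 231, 230, 223, 225, 226, 211, 204]
top 4 [225, 206, 176, 216, 231, 232, 232, 232, 231, 230, 223, 224, 227, 214, 205]
top 5 [226, 210, 177, 214, 230, 232, 231, 231, 230, 229, 224, 225, 226, 212, 202]
top 6 [225, 207, 174, 211, 229, 231, 231, 229, 229, 228, 225, 226, 227, 215, 202]
top 7 [227, 210, 175, 208, 226, 228, 227, 226, 226, 225, 223, 225, 227, 215, 201]
top 8 [227, 211, 175, 203, 222, 224, 224, 223, 223, 222, 221, 226, 231, 232, 232]
scene 1 [240, 233, 161, 202, 207, 208, 205, 205, 208, 202, 149, 169, 238, 213, 200]
scene 2 [219, 210, 158, 210, 207, 208, 204, 206, 208, 198, 133, 222, 229, 206, 194]
scene 3 [233, 170, 185, 210, 207, 209, 205, 206, 208, 197, 169, 243, 215, 197, 190]
scene 4 [246, 128, 201, 209, 208, 210, 206, 207, 208, 193, 240, 239, 206, 192, 173]
scene 5 [234, 106, 198, 211, 208, 210, 206, 207, 208, 209, 235, 232, 194, 177, 163]
scene 6 [202, 95, 187, 213, 208, 211, 207, 207, 208, 208, 229, 232, 192, 162, 148]
scene 7 [190, 98, 157, 211, 209, 211, 208, 206, 207, 206, 222, 229, 208, 173, 144]
scene 8 [212, 109, 126, 204, 211, 209, 209, 206, 206, 206, 211, 229, 236, 235, 235]
```

The slats' brightness is uniform in the scene view, so all eight share the same orientation and lie flat. Handing in.

```bash
python3 -c "
from cell import finish_job
print(finish_job())"
```

```text
the job is handed in; nothing more can be done
None
```

The job is handed in: one counterclockwise sweep folded all eight slats down, and the final pictures show them flat with the bearing and cover where they were; the highest force I read was about 10 N, in a test touch on the plain face.

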